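# Draw the sagging gate bolt and hold the gate ajar

### The arm

A 7-joint arm with a two-finger parallel gripper is mounted at the origin on a cart in front of the work surface, level with it; the furniture and walls round the work are solid. World frame = base frame: x ahead of the robot, y to its left, z up, the work surface at z = 0. Lengths are in m, angles in rad, forces in N, time in s.
With the tool pointing down it reaches from about 0.425 to 0.925 m from the base axis. Payload 6.8 kg.
Tool frame: the origin (TCP) lies at the very end of the fingers, on their centre line; the grasp point (between the pads) lies 19 mm behind it; z points along the fingers, x is the direction in which the jaws open and shut, and the axes are right-handed (so a half turn about z gives the same grasp; the last joint's range is limited). The gripper opens to 85 mm and grips with 20 to 120 N. Pads are 22 mm wide; open, the fingers measure 114 mm over their backs; the gripper's body (76 mm by 85 mm) begins 54 mm behind the grasp point. The pads swing forward as they close: fully open they stand 13 mm farther back than shut.
Start: joints at [1.133, 0.477, 0.022, 1.555, -0.011, 1.109, -0.083], TCP at [0.219, -0.639, 0.231] pointing down, gripper open.
Joint ranges: [-2.96, 2.96], [-0.34, 2.1], [-1.41, 1.46], [0.24, 2.44], [-1.37, 4.51], [0.17, 1.92], [-2.96, 2.96]. Speed limits (rad/s): [2.39, 2.39, 3.14, 3.14, 3.14, 3.14, 3.14].

### API

Orientations are given as a unit quaternion [w, x, y, z].
In Python, from station import get_obs, read_camera, calibration, hand_in, recognise, outline_of, place_of gives the robot as it stands.
- The arm moves only by the tool move_arm, never from a script. Its argument "steps" is a list of rows, each an object with "fingers": the finger opening in mm, from 0 to 85.4; "translation": the shift along the world's x, y, z in mm, a list of three; "turn": the turn about the world's z in rad. In form: [{"fingers": fingers, "translation": [dx, dy, dz], "turn": turn}, ...]. A call has 1 to 10 rows; each row shifts and turns the commanded pose from where the row before left it; what a row does not reach is not made up. A row lasts 1/8 s, in which the tool goes at most 62.5 mm and 10.7 degrees, less where a joint would pass 70% of its speed; a pose out of reach is approached as far as the arm can. A call with a gripper value outside its range is refused whole. The fingers move at their own pace and stop on an object; "newtons" is the grip in N (left out, the last holds). Time passes only in rows, so rows that do not move let the fingers close. It gives the time, the measured TCP pose, the force and the opening at its end, in the units of the state.
- get_obs(): the state, without advancing time (a new reading comes with each control period).
- read_camera(name): name is "scene" or "top" or "wrist"; returns the picture (400x640x3 uint8, blue, green, red); there is no depth.
- calibration(name): a dict with "camera_matrix" (3x3 intrinsics, pixels), "k1" (the pictures are not rectified: a ray, as slopes to the right and down, at radius r is drawn at 1 + k1 r^2 times it, then the intrinsics apply), "rvec" (rotation vector, rad) and "tvec" (3), from world to camera coordinates, as OpenCV has them. Camera axes: x right, y down, z forward; pixel columns grow to the right and rows downward; lengths in m; the calibration is good to about 2 mm. A picture is of the moment at which its call begins: read the wrist's pose just before it. calibration takes no time and is no camera call; for the wrist camera it gives the pose at the moment of the call.
- hand_in(): hands the job in, once; it reports no verdict.
Trained networks look in the newest picture that a camera, given by its name, has taken for a name from the list of things; names that differ only in an ending like _2 or _b are one class to them, and where a whole thing is asked for, a point or a joint stands for the part that bears it (a point fixed in the world has none). Each returns a list of dicts, best first, with "conf" (0 to 1); they miss things now and then, are a little off and sometimes report something else, mostly with a low value. They report only what shows in the picture. A call takes as long as a camera call.
- recognise(camera, name): "xy" ([column, row] in pixels, amid what is visible of it).
- outline_of(camera, name): "mask" (400x640 bool, what is visible of it) and "xy" ([column, row] in pixels, amid what is visible of it).
- place_of(camera, name): "xy" ([column, row] in pixels: a listed point, or the origin of a listed thing).
The state is a dict: "t": time; "q": joint angles; "joint_vel": joint speeds; "joint_torque": joint torques, N m; "eef_pos": TCP position; "tool_rot": TCP orientation; "contact_force": force on the tool from outside, world axes, zero at the start; "torque": the same for the moment, N m; "gripper_width": opening from 0.0 (shut) to 1.0 (fully open).
Only numpy, scipy, OpenCV 4.12 (cv2) and the standard library are available. Lean on these libraries where they do the work, as an engineer would, in place of code of your own. Each camera call takes 0.05 s, during which the arm holds its last target.

### The job

The little self-closing gate of the bottle pen is bolted shut. First turn the clamp knob on the gate clockwise until it stops (its bar then lies along the bolt), so that the bolt is free; then take the bolt by its upright handle, lift it gently so that its sagging nose rises over the keeper's bent lip, pull it fully back towards the hinge, and swing the gate out towards the open front until it stands ajar by about 25 degrees. Finish still holding the bolt's handle and so keeping the gate ajar; do not force the bolt against the keeper, and leave the bottles in the pen and the timer and slide box beside it where they stand.

Things in the scene. Friction and masses are not known exactly. Their poses are not given: they have to be found in the camera images.
- pen: Open-topped bottle pen, fixed to the worktop: aluminium frame 88 mm high, clear walls, 280 mm wide (y), 160 mm deep. Origin on the worktop in the middle of the closed gate's plane; x into the pen, y along the gate from latch post to hinge. Position and yaw vary. The gate (36 mm thick, 88 mm high) runs from the hinge at y = +120 mm to y = -85 mm; the keeper is beyond it at -y.
- gate_hinge (a point): Point on the gate's vertical hinge axis, at the top of the gate (88 mm above the worktop), 120 mm to the +y side of the pen's origin.
- gate (a joint): Gate angle, rad: 0 shut, grows as its latch end swings out of the pen to the pen's -x side (clockwise from above, about gate_hinge). Limit 1.2. A spring shuts it when let go: about 0.5 N m at 0.4 rad, or 3 N at the bolt's handle. It cannot open while the bolt's nose is in the keeper.
- knob_grip (a point): Point on the clamp knob's vertical axis, 36 mm from the hinge axis along the gate, 158 mm above the worktop: the height to grip. The black knob has a bar 42 mm long, 12 mm wide, its top 166 mm above the worktop, rising 29 mm over a round 48 mm cap; below the cap a slotted foot turns with it.
- clamp_knob (a joint): Knob angle, rad, growing clockwise from above, 0 to 1.55 (stop); starts at 0 to 0.2. It is the angle from the gate's thickness direction (pen x while shut) clockwise to the bar. At 0 bar and foot slot lie across the gate and the foot blocks the bolt's tail; from about 1.3 they lie along the bolt, which can slide into the slot. Stiff, 0.12 N m; stays where left.
- bolt_draw (a joint): Travel of the bolt along the gate towards the hinge, m: 0 shot, 0.034 fully back; friction about 1 N, no spring. The nose is free of the keeper from about 0.022, and fully back means more than 0.025.
- bolt_lift (a joint): Tilt of the bolt in its worn barrel, rad: 0 sagging (rest, by its weight of about 1.5 N), 0.20 highest. It pivots 105 mm from the hinge axis (when shot); handle 60 mm, nose 131 mm from the pivot. The nose clears the lip above about 0.11 rad, with the handle lifted about 7 mm (stop at 12 mm; 9 mm is good), and stays clear only while held up.
- bolt_handle (a point): Middle of the bolt's handle: an upright black round post 17 mm thick, reaching from 13 to 49 mm above the bolt's axis; this point is 34 mm above that axis, about 148 mm above the worktop and 167 mm from the hinge axis (when shot). The steel bolt, 9 mm thick, runs below it along the gate.
- bolt_nose (a point): Underside of the bolt's nose, a steel block 13 mm wide, 12 mm long, hanging 12 mm below the bolt, behind the lip of the keeper.
- keeper: Fixed steel keeper on the latch post (origin and axes as the pen's): a bent lip 16 mm high that stands 225 mm from the hinge axis, between two cheeks 57 mm high and 20 mm apart. The nose hangs down behind the lip, on its far side from the hinge, and must be lifted 12 mm to pass over it.
- bottle_a: Brown bottle with a blue cap, 47 mm thick, 98 mm high, loose in the pen. Origin under its middle.
- vial_dark: Small dark vial with a white cap, 33 mm thick, 73 mm high, loose in the pen. Origin under its middle.
- bench_timer: Small white bench timer, 62x66x18 mm, loose on the worktop left of the pen. Origin under its middle.
- slide_box: Open blue carton of microscope slides, 32x82x30 mm, loose on the worktop right of the pen. Origin under its middle.

How it is judged:
By the outcome, as a careful person would: the job done as asked, in the order asked, and still so for the second after the job is handed in, while the arm keeps its last pose, push and grip.
It also fails if it takes over 51 s, if anything falls off the work surface, if the arm or the gripper's body presses on something with over 40 N, if the wrist force passes 120 N, or if a joint passes its speed limit or range.

## Working session

There is one attempt and no reset: what is moved stays moved. The work goes in short steps, Python scripts to look and compute and a tool call to move; the robot and the scene stay as the last step left them, time stands still between calls to the robot, and variables do not carry over. Pictures are saved under pics/ and viewed, and the job is handed in when it is done.

Besides the shell and the picture viewer there is one more tool, called after "Emit:" by a JSON object that holds its "fn" and its "kwargs", one argument or row to a line. move_arm: Moves the arm, as the interface text tells. Its arguments: {"type":"object","properties":{"steps":{"type":"array"},"newtons":{"type":"number"}},"required":["steps"]}

```bash
ls; mkdir -p pics; python3 - <<'E'
from station import *
import cv2
o=get_obs(); print(o)
for c in ["scene","top","wrist"]:
    im=read_camera(c); cv2.imwrite(f"pics/{c}0.png",im)
    k=calibration(c); print(c,k)
    for n in ["gate_hinge","knob_grip","bolt_handle","bolt_nose","pen","keeper","bottle_a","vial_dark","bench_timer","slide_box"]:
        print(n,[(d['xy'],round(float(d['conf']),2)) for d in place_of(c,n)][:2])
print(get_obs()['t'])
E
```

```text
pics
{'t': 0.0, 'q': array([ 1.13287714,  0.47782842,  0.0223155 ,  1.55646882, -0.01148818,
        1.10931561, -0.08307129]), 'joint_vel': array([ 0.00099104, -0.00185405,  0.0009295 ,  0.00030449, -0.00032737,
       -0.00070877, -0.00081887]), 'joint_torque': array([-9.42282968e-04, -5.96451795e+01,  1.60725430e+00, -2.81193370e+01,
        1.22981763e-02,  9.34686977e-03,  2.76039458e-05]), 'eef_pos': array([ 0.2184116 , -0.63804318,  0.23029894]), 'tool_rot': array([-4.90978217e-04,  8.13616485e-01, -5.81401170e-01, -8.08775414e-04]), 'contact_force': array([-0.81457206,  0.68300183, -0.46958295]), 'torque': array([-0.00241838,  0.03556367, -0.01134475]), 'gripper_width': 0.9978195237369475}
scene {'camera_matrix': array([[519.50390945,   0.        , 328.36105286],
       [  0.        , 519.50390945, 198.9271917 ],
       [  0.        ,   0.        ,   1.        ]]), 'k1': 0.05043655296849238, 'rvec': array([ 0.95786012, -2.48095587,  1.08971035]), 'tvec': array([0.48483291, 0.25983289, 1.29945166])}
gate_hinge [([294.4, 231.7], 0.74), ([410.2, 192.8], 0.23)]
knob_grip [([307.3
[... 723 characters left out ...]
[([373.8, 209.7], 0.55)]
pen [([328.9, 217.6], 0.63)]
keeper []
bottle_a [([309.0, 187.5], 0.76)]
vial_dark [([222.2, 256.7], 0.6), ([356.5, 188.8], 0.51)]
bench_timer [([220.7, 257.0], 0.89)]
slide_box [([436.8, 239.6], 0.95), ([220.3, 257.2], 0.18)]
wrist {'camera_matrix': array([[346.2588029 ,   0.        , 320.48080488],
       [  0.        , 346.2588029 , 195.39667705],
       [  0.        ,   0.        ,   1.        ]]), 'k1': 0.017942596184745613, 'rvec': array([-2.34028574,  1.67313351,  0.26153414]), 'tvec': array([-0.67593045, -0.03947162,  0.37954404])}
gate_hinge []
knob_grip []
bolt_handle []
bolt_nose []
pen []
keeper []
bottle_a []
vial_dark []
bench_timer []
slide_box []
1.65
```

```bash
cat > h.py <<'E'
import numpy as np, cv2
from station import *
def cam(c):
    k=calibration(c); R=cv2.Rodrigues(np.array(k['rvec']))[0]; t=np.array(k['tvec']); return k,R,t
def ray(c,xy,K=None):
    k,R,t=K or cam(c); M=k['camera_matrix']
    u=np.array([(xy[0]-M[0,2])/M[0,0],(xy[1]-M[1,2])/M[1,1]]); d=u.copy()
    for _ in range(20): d=u/(1+k['k1']*(d@d))
    v=R.T@np.array([d[0],d[1],1]); return -R.T@t, v/np.linalg.norm(v)
def atz(c,xy,z,K=None):
    o,v=ray(c,xy,K); return o+v*(z-o[2])/v[2]
def tri(obs):
    A=np.zeros((3,3));b=np.zeros(3)
    for c,xy,*K in obs:
        o,v=ray(c,xy,*K); P=np.eye(3)-np.outer(v,v); A+=P;b+=P@o
    return np.linalg.solve(A,b)
def proj(c,p,K=None):
    k,R,t=K or cam(c); q=R@np.array(p)+t; d=q[:2]/q[2]; d=d*(1+k['k1']*(d@d)); M=k['camera_matrix']
    return M[0,0]*d[0]+M[0,2],M[1,1]*d[1]+M[1,2]
E
python3 - <<'E'
from h import *
S=dict(gate_hinge=((294.4,231.7),(283.6,210.3),.088),knob_grip=((307.3,208.4),(295.9,205.3),.158),bolt_handle=((340.6,184.6),(350.2,202.2),.148),bolt_nose=((354.5,187.8),(373.8,209.7),.1),pen=((323.3,231.2),(328.9,217.6),0))
for n,(s,t,z) in S.items():
    print(n,tri([("scene",s),("top",t)]).round(4),atz("scene",s,z).round(4),atz("top",t,z).round(4))
for c in ["scene","top"]:
    im=cv2.imread(f"pics/{c}0.png"); 
    x0,y0,w,h=(250,130,200,150) if c=="scene" else (240,140,240,150)
    cv2.imwrite(f"pics/{c}0c.png",cv2.resize(im[y0:y0+h,x0:x0+w],None,fx=800/w*0.99,fy=800/w*.99,interpolation=cv2.INTER_CUBIC)[:600])
E
```

```text
gate_hinge [0.526  0.2734 0.0927] [0.5287 0.2701 0.088 ] [0.5274 0.2741 0.088 ]
knob_grip [0.5213 0.2352 0.1537] [0.5137 0.2368 0.158 ] [0.5243 0.2372 0.158 ]
bolt_handle [0.5268 0.1026 0.1455] [0.5185 0.1024 0.148 ] [0.5321 0.1061 0.148 ]
bolt_nose [0.5212 0.0406 0.0952] [0.5155 0.0437 0.1   ] [0.5226 0.0427 0.1   ]
pen [0.5247 0.1573 0.0043] [0.5301 0.1555 0.    ] [0.523  0.1557 0.    ]
```

View pics/scene0c.png

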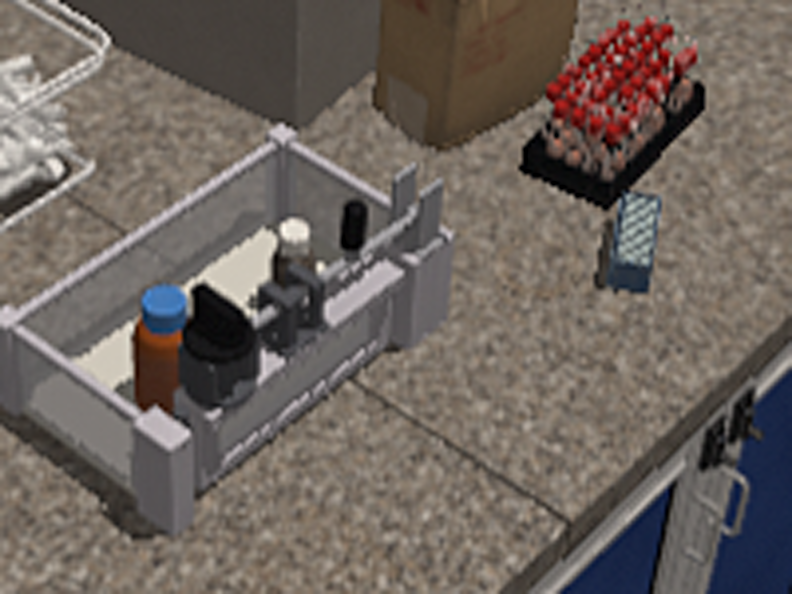

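View pics/top0c.png

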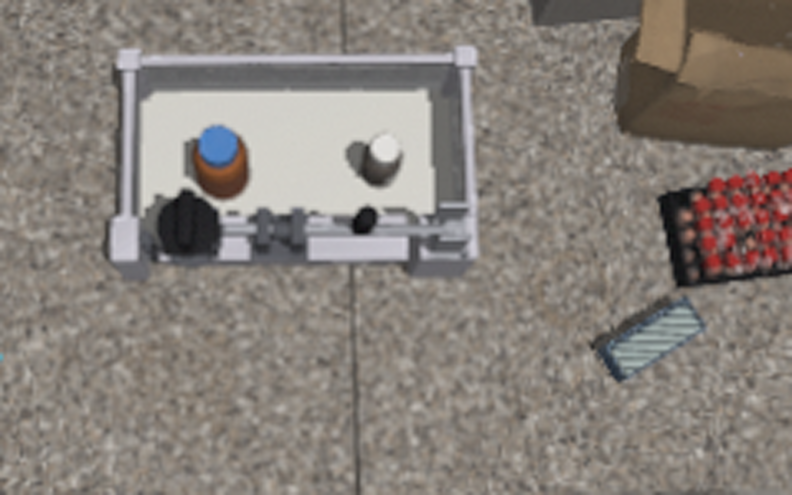

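View pics/scene0.png

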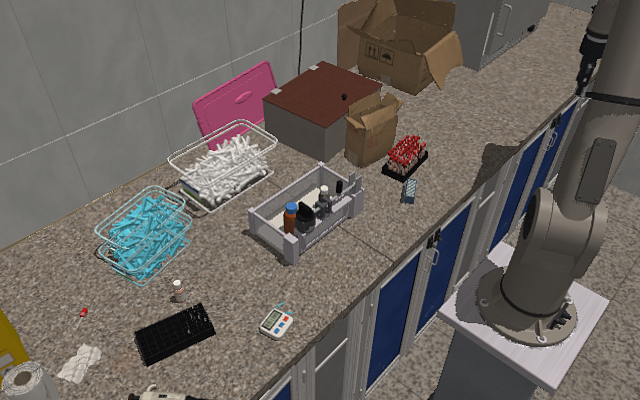

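Emit:
{"fn": "move_arm", "kwargs": {
  "steps": [
    {"fingers":85,"translation":[30,48,10],"turn":0.17},
    {"fingers":85,"translation":[30,48,10],"turn":0.17},
    {"fingers":85,"translation":[30,48,10],"turn":0.17},
    {"fingers":85,"translation":[30,48,10],"turn":0.17},
    {"fingers":85,"translation":[30,48,10],"turn":0.17},
    {"fingers":85,"translation":[30,48,10],"turn":0.17},
    {"fingers":85,"translation":[30,48,10],"turn":0.17},
    {"fingers":85,"translation":[30,48,10],"turn":0.17}
  ]
}}

```text
t: 2.65
eef_pos: [0.4593, -0.2531, 0.312]
tool_rot: [0.0, 0.998, 0.062, 0.0]
contact_force: [1.0, 0.2, -0.1]
gripper_width: 0.994
```

Emit:
{"fn": "move_arm", "kwargs": {
  "steps": [
    {"fingers":85,"translation":[8,52,0],"turn":0.17},
    {"fingers":85,"translation":[8,52,0],"turn":0.17},
    {"fingers":85,"translation":[8,52,0],"turn":0.17},
    {"fingers":85,"translation":[8,52,0],"turn":0.17},
    {"fingers":85,"translation":[8,52,0],"turn":0.17},
    {"fingers":85,"translation":[8,52,0],"turn":0.17},
    {"fingers":85,"translation":[8,52,0],"turn":0.17},
    {"fingers":85,"translation":[8,52,0],"turn":0.17},
    {"fingers":85,"translation":[0,0,0],"turn":0}
  ]
}}

```text
t: 3.78
eef_pos: [0.5219, 0.1664, 0.3116]
tool_rot: [-0.001, 0.736, 0.677, 0.001]
contact_force: [-0.3, 0.2, 0.5]
gripper_width: 0.997
```

```bash
python3 - <<'E'
from h import *
o=get_obs(); print(o['eef_pos'],o['tool_rot'],o['q'])
K=cam("wrist"); im=read_camera("wrist"); cv2.imwrite("pics/w1.png",im)
print("cam at",-K[1].T@K[2], K[1][2])
for n,z in [("gate_hinge",.088),("knob_grip",.158),("bolt_handle",.148),("bolt_nose",.098),("pen",0)]:
    for d in place_of("wrist",n)[:2]: print(n,d['xy'],round(float(d['conf']),2),atz("wrist",d['xy'],z,K).round(4))
E
```

```text
[0.52185553 0.16635053 0.31163304] [-0.00113508  0.73592834  0.67705764  0.00107044] [ 0.27313209  0.30322906 -0.85082362  1.71866816  0.23797039  1.22693333
  0.85182523]
cam at [0.444651   0.17178675 0.45414958] [ 0.30270496 -0.02332135 -0.95279894]
gate_hinge [422.9, 155.0] 0.59 [0.525  0.2757 0.088 ]
gate_hinge [399.6, 173.2] 0.47 [0.543  0.2506 0.088 ]
knob_grip [401.0, 172.5] 0.76 [0.5237 0.2368 0.158 ]
bolt_handle [311.8, 150.4] 0.72 [0.4993 0.1601 0.148 ]
bolt_nose [201.1, 172.8] 0.63 [0.5223 0.0397 0.098 ]
pen [312.1, 152.0] 0.96 [0.5279 0.1547 0.    ]
```

View pics/w1.png

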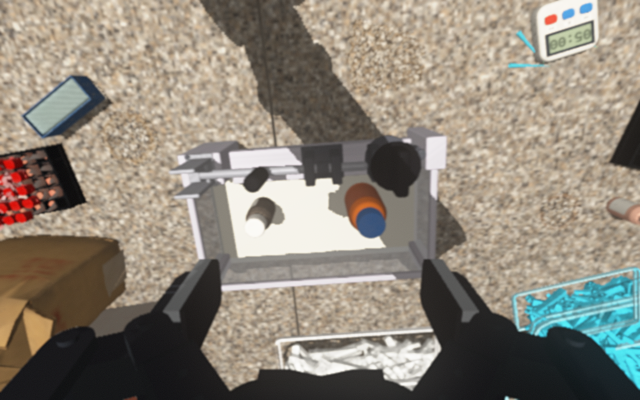

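```bash
python3 - <<'E'
from h import *
im=cv2.imread("pics/w1.png")
cv2.imwrite("pics/w1c.png",cv2.resize(im[120:220,180:460],None,fx=2.85,fy=2.85,interpolation=cv2.INTER_CUBIC))
im=cv2.imread("pics/top0.png")
cv2.imwrite("pics/t0c.png",cv2.resize(im[180:230,270:400],None,fx=6,fy=6,interpolation=cv2.INTER_CUBIC))
K=cam("wrist")
print(atz("wrist",(258,179),.148,K))
W={"gate_hinge":((422.9,155),(294.4,231.7),(283.6,210.3)),"knob":((401,172.5),(307.3,208.4),(295.9,205.3)),"handle":((258,179),(340.6,184.6),(350.2,202.2)),"nose":((201.1,172.8),(354.5,187.8),(373.8,209.7)),"pen":((312.1,152),(323.3,231.2),(328.9,217.6))}
for n,(w,s,t) in W.items(): print(n,tri([("wrist",w,K),("scene",s),("top",t)]).round(4),tri([("wrist",w,K),("top",t)]).round(4))
E
```

```text
[0.5217199  0.10144591 0.148     ]
gate_hinge [0.5276 0.2709 0.0882] [0.5354 0.2782 0.0507]
knob [0.5245 0.2329 0.15  ] [0.5373 0.2405 0.1073]
handle [0.5251 0.1023 0.146 ] [0.52   0.1079 0.1767]
nose [0.522  0.037  0.0948] [0.513  0.0489 0.1426]
pen [ 0.5279  0.1522 -0.002 ] [0.4719 0.1604 0.2898]
```

View pics/w1c.png

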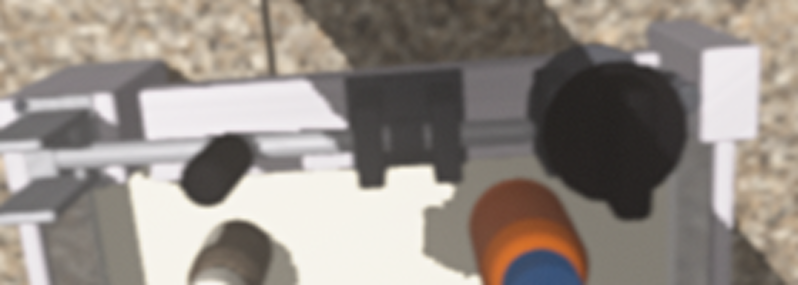

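View pics/t0c.png

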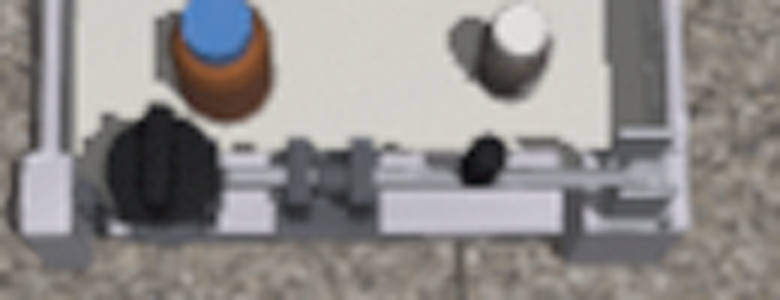

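```bash
python3 - <<'E'
from h import *
im=cv2.imread("pics/w1.png")[130:200,360:430].astype(float)
a=np.clip(im*4,0,255).astype('uint8')
b=np.clip(cv2.imread("pics/top0.png")[190:220,280:312].astype(float)*4,0,255).astype('uint8')
cv2.imwrite("pics/e1.png",np.hstack([cv2.resize(a,(390,390),interpolation=cv2.INTER_CUBIC),cv2.resize(b,(390,390),interpolation=cv2.INTER_CUBIC)]))
K=cam("wrist")
for th in [0,.1,.2]:
  for s in (-1,1):
    p=np.array([.524+s*.021*np.cos(th),.236-s*.021*np.sin(th),.166])
    w=np.array(proj("wrist",p,K));t=np.array(proj("top",p)); print(th,s,((w-[360,130])*390/70).round(),((t-[280,190])*[390/32,13]).round()+[390,0])
E
```

```text
0 -1 [281. 102.] [587. 304.]
0 1 [286. 367.] [587.  79.]
0.1 -1 [295. 101.] [576. 303.]
0.1 1 [272. 368.] [598.  80.]
0.2 -1 [309. 102.] [565. 302.]
0.2 1 [259. 367.] [608.  81.]
```

View pics/e1.png

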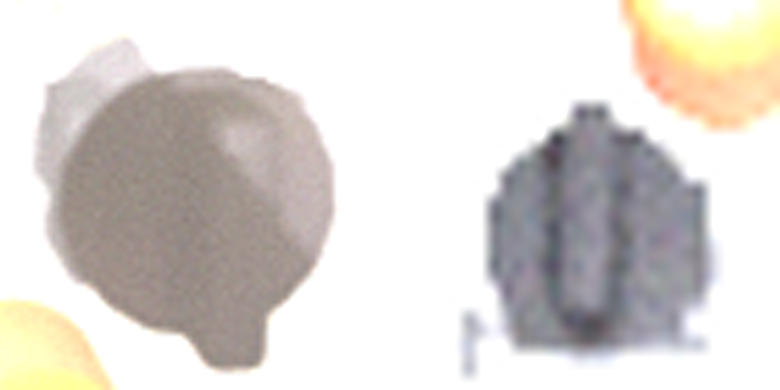

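```bash
python3 - <<'E'
from h import *
K=cam("wrist");print("cam at",-K[1].T@K[2], K[1][2]); o=get_obs();print(o['t'],o['eef_pos'],o['tool_rot'])
print(atz("wrist",(401,172.5),.158,K),proj("wrist",(.5237,.2368,.158),K))
read_camera("wrist")
K=cam("wrist");print("cam at",-K[1].T@K[2], K[1][2]);o=get_obs();print(o['t'],o['eef_pos'],o['tool_rot'])
print(atz("wrist",(401,172.5),.158,K),proj("wrist",(.5237,.2368,.158),K))
print(K[0])
E
```

```text
cam at [0.44569971 0.16658895 0.45373017] [ 0.30239847 -0.03072346 -0.95268633]
4.075 [0.52284118 0.15966545 0.31126651] [ 3.62290946e-04  7.39851844e-01  6.72769672e-01 -2.93938232e-04]
[0.5252603  0.22932712 0.158     ] (np.float64(409.54284074479585), np.float64(169.9805843914037))
cam at [0.44566041 0.16674991 0.45378634] [ 0.30249835 -0.03045403 -0.95266327]
4.125 [0.52280861 0.15986189 0.31131727] [ 3.50772957e-04  7.39724716e-01  6.72909488e-01 -2.04625800e-04]
[0.52524557 0.22958223 0.158     ] (np.float64(409.24804167491084), np.float64(170.0272281699012))
{'camera_matrix': array([[346.2588029 ,   0.        , 320.48080488],
       [  0.        , 346.2588029 , 195.39667705],
       [  0.        ,   0.        ,   1.        ]]), 'k1': 0.017942596184745613, 'rvec': array([-2.14272627, -1.94915603, -0.30154278]), 'tvec': array([-0.20739334, -0.54569113,  0.30257224])}
```

```bash
python3 - <<'E'
from h import *
K=cam("wrist"); im=read_camera("wrist"); cv2.imwrite("pics/w2.png",im)
for n,z in [("gate_hinge",.088),("knob_grip",.158),("bolt_handle",.148),("bolt_nose",.098),("pen",0)]:
    for d in place_of("wrist",n)[:2]: print(n,d['xy'],round(float(d['conf']),2),atz("wrist",d['xy'],z,K).round(4))
a=np.clip(im[130:200,360:430].astype(float)*5,0,255).astype('uint8')
cv2.imwrite("pics/e2.png",cv2.resize(a,(560,560),interpolation=cv2.INTER_CUBIC))
for x0,y0 in [(.522,.236)]:
 for th in [0,.1,.2]:
  for s in (-1,1):
    p=np.array([x0+s*.021*np.cos(th),y0-s*.021*np.sin(th),.166])
    w=np.array(proj("wrist",p,K));print(th,s,((w-[360,130])*8).round())
E
```

```text
gate_hinge [426.6, 152.3] 0.74 [0.5245 0.272  0.088 ]
knob_grip [408.7, 170.1] 0.6 [0.5237 0.2363 0.158 ]
bolt_handle [261.9, 180.9] 0.85 [0.5239 0.105  0.148 ]
bolt_nose [209.7, 172.1] 0.61 [0.522  0.0415 0.098 ]
pen [318.7, 150.0] 0.66 [0.5269 0.1559 0.    ]
0 -1 [401. 127.]
0 1 [407. 510.]
0.1 -1 [422. 126.]
0.1 1 [388. 511.]
0.2 -1 [442. 127.]
0.2 1 [369. 510.]
```

View pics/e2.png

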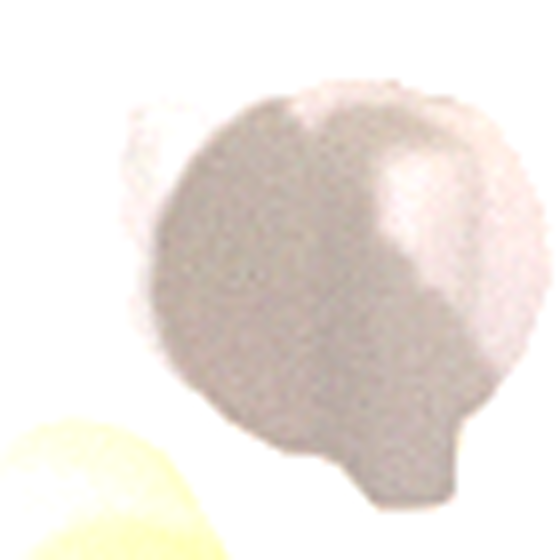

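Emit:
{"fn": "move_arm", "kwargs": {
  "steps": [
    {"fingers":60,"translation":[0.5,38,-10],"turn":0.03},
    {"fingers":60,"translation":[0,38,-10],"turn":0},
    {"fingers":50,"translation":[0,0,-40],"turn":0},
    {"fingers":45,"translation":[0,0,-40],"turn":0},
    {"fingers":45,"translation":[0,0,-30],"turn":0},
    {"fingers":45,"translation":[0,0,0],"turn":0},
    {"fingers":45,"translation":[0,0,0],"turn":0}
  ]
}}

```text
t: 5.3
eef_pos: [0.5238, 0.238, 0.1826]
tool_rot: [0.0, 0.729, 0.685, 0.001]
contact_force: [-1.0, 0.8, 0.8]
gripper_width: 0.527
```

```bash
python3 - <<'E'
from h import *
K=cam("wrist"); im=read_camera("wrist"); 
for n,z in [("knob_grip",.158),("bolt_handle",.148)]:
    for d in place_of("wrist",n)[:1]: print(n,d['xy'],round(float(d['conf']),2),atz("wrist",d['xy'],z,K).round(4))
a=np.clip(im.astype(float)*2.5,0,255).astype('uint8'); cv2.imwrite("pics/w3.png",a)
o=get_obs();print(o['t'],o['eef_pos'],o['tool_rot'])
E
```

```text
knob_grip [319.9, 240.6] 0.75 [0.5246 0.2369 0.158 ]
bolt_handle [87.4, 243.3] 0.91 [0.5227 0.1073 0.148 ]
5.45 [0.5239475  0.23788165 0.18288406] [4.43550814e-04 7.28692259e-01 6.84840033e-01 1.23418097e-03]
```

View pics/w3.png

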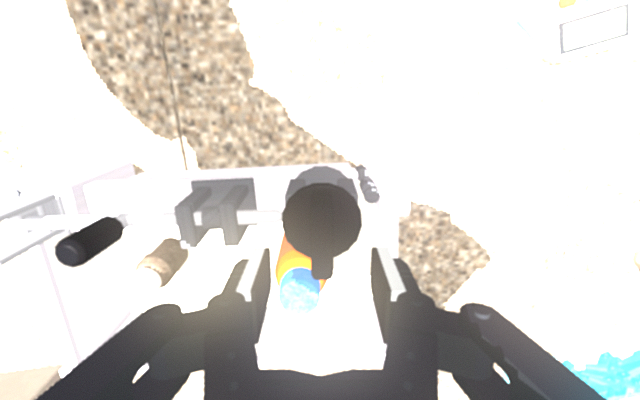

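Emit:
{"fn": "move_arm", "kwargs": {
  "steps": [
    {"fingers":45,"translation":[0.5,-1,-20],"turn":0},
    {"fingers":40,"translation":[0,0,-20],"turn":0},
    {"fingers":30,"translation":[0,0,0],"turn":0},
    {"fingers":10,"translation":[0,0,0],"turn":0},
    {"fingers":0,"translation":[0,0,0],"turn":0},
    {"fingers":0,"translation":[0,0,0],"turn":0}
  ],
  "newtons": 40
}}

```text
t: 6.2
eef_pos: [0.5234, 0.2382, 0.1412]
tool_rot: [-0.001, 0.728, 0.685, 0.001]
contact_force: [1.9, 5.6, -9.0]
gripper_width: 0.132
```

Emit:
{"fn": "move_arm", "kwargs": {
  "steps": [
    {"fingers":0,"translation":[0,0,0],"turn":-0.15},
    {"fingers":0,"translation":[0,0,0],"turn":-0.15},
    {"fingers":0,"translation":[0,0,0],"turn":-0.15},
    {"fingers":0,"translation":[0,0,0],"turn":-0.15}
  ]
}}

```text
t: 6.7
eef_pos: [0.5224, 0.2388, 0.1412]
tool_rot: [-0.002, 0.899, 0.438, 0.0]
contact_force: [0.2, 7.5, -7.5]
gripper_width: 0.132
```

```bash
python3 - <<'E'
from h import *
o=get_obs();print(o['t'],o['eef_pos'],o['tool_rot'],2*np.arctan2(o['tool_rot'][2],o['tool_rot'][1]),o['contact_force'],o['torque'],o['gripper_width'])
E
```

```text
6.7 [0.52244566 0.23882825 0.14119486] [-1.50772788e-03  8.98813782e-01  4.38328004e-01  2.68349811e-04] 0.9074763552454217 [ 0.23014358  7.5494681  -7.45620282] [1.02512142 0.43575162 0.47871489] 0.13173010735624163
```

Emit:
{"fn": "move_arm", "kwargs": {
  "steps": [
    {"fingers":0,"translation":[0,1.5,0],"turn":-0.15},
    {"fingers":0,"translation":[0,0,0],"turn":-0.15},
    {"fingers":0,"translation":[0,0,0],"turn":-0.15},
    {"fingers":0,"translation":[0,0,0],"turn":-0.15},
    {"fingers":0,"translation":[0,0,0],"turn":-0.12},
    {"fingers":0,"translation":[0,0,0],"turn":0}
  ]
}}

```text
t: 7.45
eef_pos: [0.5232, 0.2385, 0.1412]
tool_rot: [-0.0, 0.995, 0.095, -0.0]
contact_force: [1.1, 2.2, -6.4]
gripper_width: 0.129
```

```bash
python3 - <<'E'
from h import *
o=get_obs();print(o['t'],o['eef_pos'],o['tool_rot'],2*np.arctan2(o['tool_rot'][2],o['tool_rot'][1]),o['contact_force'],o['torque'],o['gripper_width'],o['q'])
E
```

```text
7.45 [0.52322023 0.23845037 0.14116577] [-2.64338449e-04  9.95470195e-01  9.50736350e-02 -1.57116125e-04] 0.19043490729487728 [ 1.09218943  2.22734138 -6.43083874] [ 0.42315257  0.08054964 -0.13430744] 0.12930069005523415 [-0.16372994  0.45972497 -0.47780423  1.85666203  0.26526382  0.88821781
 -0.57750093]
```

Emit:
{"fn": "move_arm", "kwargs": {
  "steps": [
    {"fingers":0,"translation":[0,0,0],"turn":-0.08},
    {"fingers":0,"translation":[0,0,0],"turn":-0.06},
    {"fingers":0,"translation":[0,0,0],"turn":-0.05},
    {"fingers":0,"translation":[0,0,0],"turn":-0.04},
    {"fingers":0,"translation":[0,0,0],"turn":0}
  ]
}}

```text
t: 8.07
eef_pos: [0.5226, 0.2385, 0.1412]
tool_rot: [-0.0, 1.0, -0.019, -0.001]
contact_force: [-3.6, 2.8, -4.6]
gripper_width: 0.135
```

```bash
python3 - <<'E'
from h import *
o=get_obs();print(o['t'],o['eef_pos'],o['tool_rot'],2*np.arctan2(o['tool_rot'][2],o['tool_rot'][1]),o['contact_force'],o['torque'],o['gripper_width'],o['q'])
E
```

```text
8.075 [0.52263649 0.23852889 0.14115274] [-2.44905990e-05  9.99822721e-01 -1.88195982e-02 -5.91127338e-04] -0.03764142514456396 [-3.56626196  2.76845605 -4.56698263] [0.74138767 0.86004929 0.75150728] 0.13470066608248735 [-0.20259713  0.45102249 -0.4274372   1.85977302  0.23542088  0.88140998
 -0.78088797]
```

Emit:
{"fn": "move_arm", "kwargs": {
  "steps": [
    {"fingers":30,"translation":[0,0,0],"turn":0.03},
    {"fingers":50,"translation":[0,0,0],"turn":0},
    {"fingers":50,"translation":[0,0,30],"turn":0},
    {"fingers":50,"translation":[0,0,40],"turn":0},
    {"fingers":50,"translation":[0,-50,0],"turn":0},
    {"fingers":50,"translation":[1,-50,0],"turn":0},
    {"fingers":50,"translation":[0,-29,0],"turn":0},
    {"fingers":50,"translation":[0,0,0],"turn":0},
    {"fingers":50,"translation":[0,0,0],"turn":0}
  ]
}}

```text
t: 9.2
eef_pos: [0.525, 0.1095, 0.2118]
tool_rot: [-0.0, 1.0, -0.005, 0.001]
contact_force: [0.0, -0.4, 0.7]
gripper_width: 0.585
```

```bash
python3 - <<'E'
from h import *
K=cam("wrist"); im=read_camera("wrist"); 
for n,z in [("knob_grip",.158),("bolt_handle",.148),("gate_hinge",.088),("bolt_nose",.098)]:
    for d in place_of("wrist",n)[:1]: print(n,d['xy'],round(float(d['conf']),2),atz("wrist",d['xy'],z,K).round(4))
for n,z in [("knob_grip",.158),("bolt_handle",.148)]:
    for d in place_of("scene",n)[:1]: print(n,d['xy'],round(float(d['conf']),2),atz("scene",d['xy'],z).round(4))
a=np.clip(im.astype(float)*2.5,0,255).astype('uint8'); cv2.imwrite("pics/w4.png",a)
a=read_camera("top"); a=np.clip(a[140:290,240:440].astype(float)*2,0,255).astype('uint8'); cv2.imwrite("pics/t4.png",cv2.resize(a,(800,600),interpolation=cv2.INTER_CUBIC))
o=get_obs();print(o['t'],o['eef_pos'],o['tool_rot'],o['contact_force'])
E
```

```text
bolt_handle [315.1, 219.0] 0.88 [0.5219 0.105  0.148 ]
bolt_nose [315.9, 265.0] 0.95 [0.5209 0.0442 0.098 ]
knob_grip [307.3, 208.4] 0.64 [0.5137 0.2368 0.158 ]
bolt_handle [340.6, 184.6] 0.79 [0.5185 0.1024 0.148 ]
9.6 [0.52456853 0.10932086 0.21124442] [-4.92214710e-05  9.99986825e-01 -5.13277747e-03 -4.96984218e-05] [ 0.08404017 -0.15211048 -0.17693515]
```

View pics/w4.png

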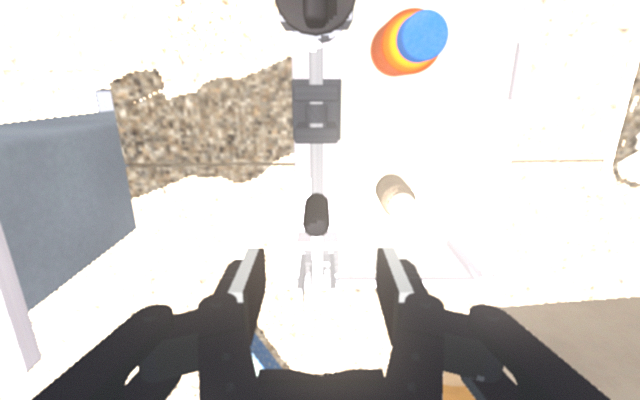

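View pics/t4.png

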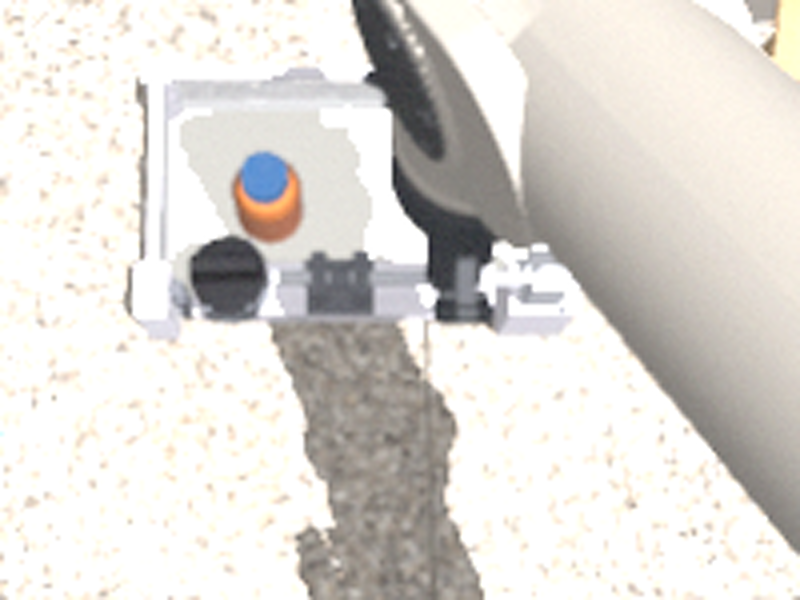

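Emit:
{"fn": "move_arm", "kwargs": {
  "steps": [
    {"fingers":50,"translation":[-2,-3.5,-20],"turn":0},
    {"fingers":50,"translation":[0,0,-30],"turn":0},
    {"fingers":50,"translation":[0,0,-22],"turn":0},
    {"fingers":50,"translation":[0,0,-10],"turn":0},
    {"fingers":30,"translation":[0,0,0],"turn":0},
    {"fingers":18,"translation":[0,0,0],"turn":0},
    {"fingers":0,"translation":[0,0,0],"turn":0},
    {"fingers":0,"translation":[0,0,0],"turn":0}
  ],
  "newtons": 40
}}

```text
t: 10.6
eef_pos: [0.5228, 0.1055, 0.13]
tool_rot: [-0.0, 1.0, -0.006, 0.0]
contact_force: [-1.7, -0.5, 3.0]
gripper_width: 0.186
```

```bash
python3 - <<'E'
from h import *
o=get_obs();print(o['t'],o['eef_pos'],o['tool_rot'],o['contact_force'],o['torque'],o['gripper_width']*85.4)
im=read_camera("wrist"); a=np.clip(im.astype(float)*2,0,255).astype('uint8'); cv2.imwrite("pics/w5.png",a)
E
```

```text
10.6 [0.52282735 0.10547238 0.12996882] [-8.29339083e-05  9.99984397e-01 -5.56861932e-03  4.34558429e-04] [-1.6667226  -0.46844849  3.01086117] [ 0.03198945  0.42928516 -0.0286146 ] 15.852809095626284
```

View pics/w5.png

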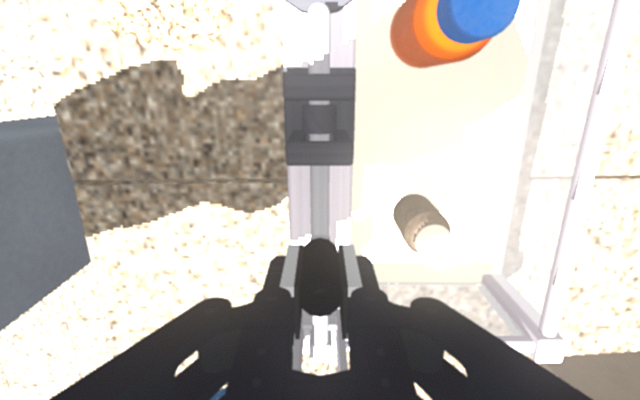

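Emit:
{"fn": "move_arm", "kwargs": {
  "steps": [
    {"fingers":0,"translation":[0,0.8,1.5],"turn":0},
    {"fingers":0,"translation":[0,0.8,1.5],"turn":0},
    {"fingers":0,"translation":[0,0.9,1.5],"turn":0},
    {"fingers":0,"translation":[0,0.9,1.5],"turn":0},
    {"fingers":0,"translation":[0,0.9,1.5],"turn":0},
    {"fingers":0,"translation":[0,0.9,1.5],"turn":0},
    {"fingers":0,"translation":[0,0,0],"turn":0}
  ]
}}

```text
t: 11.52
eef_pos: [0.5223, 0.1107, 0.1383]
tool_rot: [-0.0, 1.0, -0.005, -0.0]
contact_force: [0.6, -1.2, -8.1]
gripper_width: 0.18
```

```bash
python3 - <<'E'
from h import *
o=get_obs();print(o['t'],o['eef_pos'],o['tool_rot'],o['contact_force'],o['torque'],o['gripper_width']*85.4)
im=read_camera("wrist"); a=np.clip(im.astype(float)*2,0,255).astype('uint8'); cv2.imwrite("pics/w6.png",a)
im=read_camera("scene"); cv2.imwrite("pics/s6.png",cv2.resize(im[130:280,250:450],(800,600),interpolation=cv2.INTER_CUBIC))
E
```

```text
11.525 [0.52233261 0.11074879 0.13827696] [-1.58634366e-05  9.99985700e-01 -5.34366365e-03 -2.12361556e-04] [ 0.58940773 -1.19889143 -8.10661239] [-0.4946442   0.09276426  0.01278171] 15.337505224681088
```

View pics/s6.png

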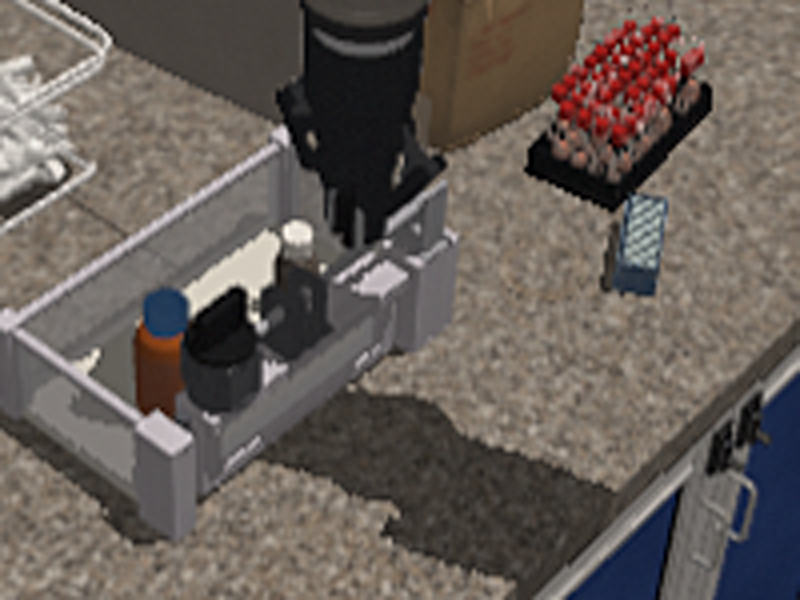

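View pics/w6.png

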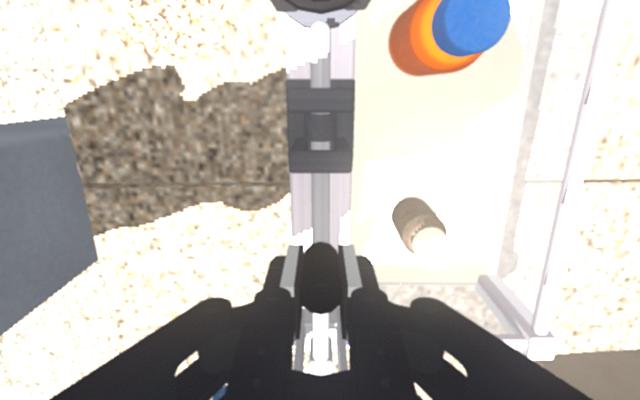

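```bash
python3 - <<'E'
from h import *
a=cv2.imread("pics/scene0.png")[165:215,315:370]
b=read_camera("scene");cv2.imwrite("pics/s7.png",b);b=b[165:215,315:370]
f=lambda m:cv2.resize(np.clip(m.astype(float)*1.6,0,255).astype('uint8'),(396,360),interpolation=cv2.INTER_CUBIC)
cv2.imwrite("pics/c7.png",np.hstack([f(a),f(b)]))
o=get_obs();print(o['t'],o['eef_pos'],o['contact_force'],o['torque'])
E
```

```text
11.675 [0.52237677 0.11070163 0.13821784] [-0.45919742 -0.20797142 -7.48059294] [-0.3719881   0.13461582  0.031654  ]
```

View pics/c7.png

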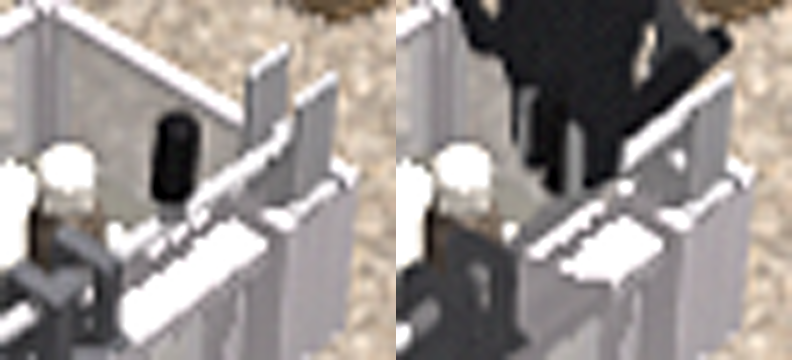

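```bash
python3 - <<'E'
from h import *
H=np.array([.524,.2735])
for phi in [0,.05,.1,.15,.2]:
    out=[]
    for s in [60,80,100,115,131]:
        for up in (4.5,):
            a=.105+s/1e3*np.cos(phi)-up/1e3*np.sin(phi); z=.114+s/1e3*np.sin(phi)+up/1e3*np.cos(phi)
            p=proj("scene",(H[0],H[1]-a,z)); out.append(((np.array(p)-[315,165])*7.2+[396,0]).round().astype(int).tolist())
    print(phi,out)
E
```

```text
0 [[556, 201], [591, 175], [625, 150], [650, 131], [676, 111]]
0.05 [[556, 196], [590, 168], [625, 140], [650, 120], [677, 98]]
0.1 [[555, 190], [590, 161], [624, 131], [649, 109], [676, 86]]
0.15 [[554, 185], [589, 154], [623, 122], [649, 99], [675, 75]]
0.2 [[553, 181], [588, 147], [622, 114], [647, 90], [674, 64]]
```

Emit:
{"fn": "move_arm", "kwargs": {
  "steps": [
    {"fingers":0,"translation":[0,0,0],"turn":0},
    {"fingers":0,"translation":[0,0.5,1],"turn":0},
    {"fingers":0,"translation":[0,0.5,1],"turn":0},
    {"fingers":0,"translation":[0,0,0],"turn":0}
  ],
  "newtons": 25
}}

```text
t: 12.18
eef_pos: [0.5225, 0.1119, 0.1404]
tool_rot: [-0.0, 1.0, -0.005, -0.0]
contact_force: [-0.9, 0.8, -8.4]
gripper_width: 0.185
```

```bash
python3 - <<'E'
from h import *
a=cv2.imread("pics/scene0.png")[165:215,315:370]
b=read_camera("scene");cv2.imwrite("pics/s8.png",b);b=b[165:215,315:370]
f=lambda m:cv2.resize(np.clip(m.astype(float)*1.2,0,255).astype('uint8'),(396,360),interpolation=cv2.INTER_CUBIC)
cv2.imwrite("pics/c8.png",np.hstack([f(a),f(b)]))
o=get_obs();print(o['t'],o['eef_pos'],o['contact_force'],o['torque'],o['gripper_width']*85.4)
im=read_camera("wrist"); cv2.imwrite("pics/w8.png",np.vstack([np.clip(cv2.imread("pics/w5.png"),0,255)[150:400,200:460],np.clip(im.astype(float)*2,0,255).astype('uint8')[150:400,200:460]]))
E
```

```text
12.225 [0.52253334 0.11184868 0.14036367] [-0.45598505  0.91705485 -7.76160474] [-0.13376663  0.20954204 -0.01137065] 15.824101005584732
```

View pics/c8.png

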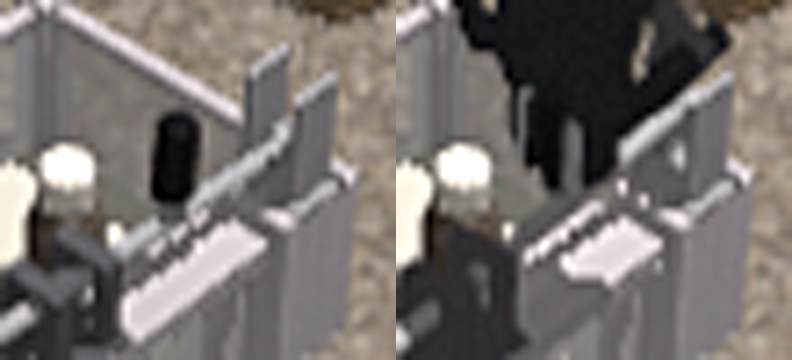

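View pics/w8.png

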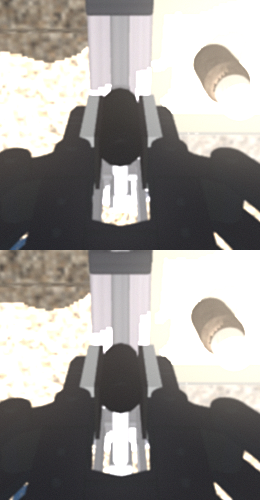

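```bash
python3 - <<'E'
from h import *
im=read_camera("wrist"); K=cam("wrist"); o=get_obs(); e=o['eef_pos']; print(o['t'],e,o['contact_force'])
c=np.clip(im.astype(float)*3,0,255).astype('uint8')[220:340,270:370]
c2=np.clip(cv2.imread("pics/w5.png").astype(float)*1.5,0,255).astype('uint8')[220:340,270:370]
cv2.imwrite("pics/w9.png",np.hstack([cv2.resize(c2,(400,480),interpolation=cv2.INTER_CUBIC),cv2.resize(c,(400,480),interpolation=cv2.INTER_CUBIC)]))
xg=.5228
def P(y,z,K=K): return ((np.array(proj("wrist",(xg,y,z),K))-[270,220])*4).round(0).tolist()
# handle grasped height: TCP+19mm ; line through grasp pt with tilt
for phi in [0,.05,.1,.15,.2]:
    dz=.0602*np.sin(phi)  # rise of axis foot at handle
    f=np.array([e[1],0])
    piv_z=.114; r=lambda u:( .060*np.cos(phi)-u*np.sin(phi), piv_z+.060*np.sin(phi)+u*np.cos(phi))
    # centre at z=e+19mm should be on handle axis at y=e1
    ug=(e[2]+.019-piv_z-.06*np.sin(phi))/np.cos(phi); yb=e[1]+r(ug)[0]
    t=r(.049);b=r(.013); print(phi,"top",P(yb-t[0],t[1]),"bot",P(yb-b[0],b[1]), "draw",round((yb-.1685)*1e3,1))
E
```

```text
12.325 [0.52255907 0.11169176 0.1403257 ] [-0.59234658  0.65529977 -8.23550067]
0 top [200.0, 275.0] bot [201.0, 112.0] draw 3.2
0.05 top [200.0, 289.0] bot [201.0, 134.0] draw 1.0
0.1 top [200.0, 301.0] bot [201.0, 154.0] draw -1.1
0.15 top [200.0, 309.0] bot [201.0, 173.0] draw -3.0
0.2 top [200.0, 315.0] bot [201.0, 189.0] draw -4.8
```

View pics/w9.png

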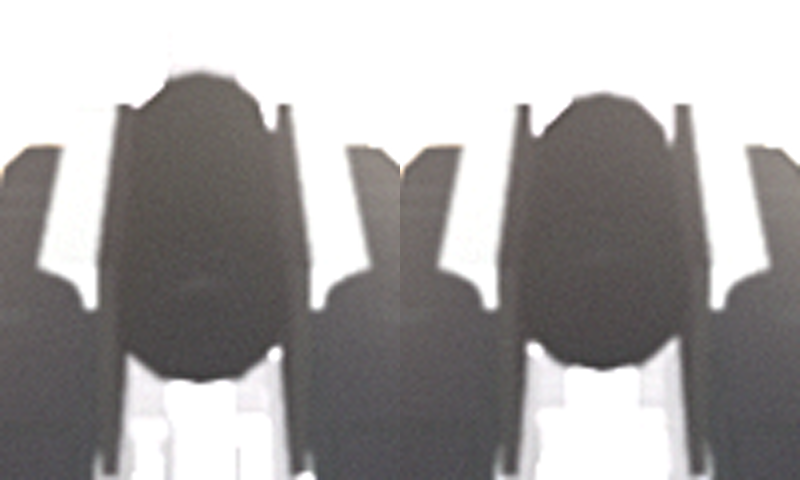

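Emit:
{"fn": "move_arm", "kwargs": {
  "steps": [
    {"fingers":0,"translation":[0,2,0],"turn":0},
    {"fingers":0,"translation":[0,2,0],"turn":0},
    {"fingers":0,"translation":[0,2,0],"turn":0}
  ]
}}

```text
t: 12.7
eef_pos: [0.5226, 0.1175, 0.1403]
tool_rot: [0.0, 1.0, -0.006, 0.0]
contact_force: [-0.9, -0.7, -6.7]
gripper_width: 0.188
```

```bash
python3 - <<'E'
from h import *
o=get_obs();print(o['t'],o['eef_pos'],o['contact_force'],o['torque'],o['gripper_width']*85.4)
E
```

```text
12.7 [0.52264598 0.11745289 0.14032793] [-0.88586971 -0.72799464 -6.69686771] [-0.59352321  0.28632994  0.0745105 ] 16.09663237909319
```

Sliding freely (about 1 N). Continue.

Emit:
{"fn": "move_arm", "kwargs": {
  "steps": [
    {"fingers":0,"translation":[0,3,0],"turn":0},
    {"fingers":0,"translation":[0,3,0],"turn":0},
    {"fingers":0,"translation":[0,3,0],"turn":0},
    {"fingers":0,"translation":[0,3,0],"turn":0}
  ]
}}

```text
t: 13.2
eef_pos: [0.5227, 0.1298, 0.1404]
tool_rot: [-0.0, 1.0, -0.005, 0.0]
contact_force: [-1.2, -0.9, -6.9]
gripper_width: 0.187
```

```bash
python3 - <<'E'
from h import *
o=get_obs();print(o['t'],o['eef_pos'],o['contact_force'],o['torque'],o['gripper_width']*85.4)
im=read_camera("wrist"); a=np.clip(im.astype(float)*2,0,255).astype('uint8'); cv2.imwrite("pics/w10.png",a)
E
```

```text
13.2 [0.52268761 0.12981368 0.14035195] [-1.16488762 -0.85354976 -6.92979922] [-0.59275666  0.14430241  0.03085597] 15.979229488723824
```

View pics/w10.png

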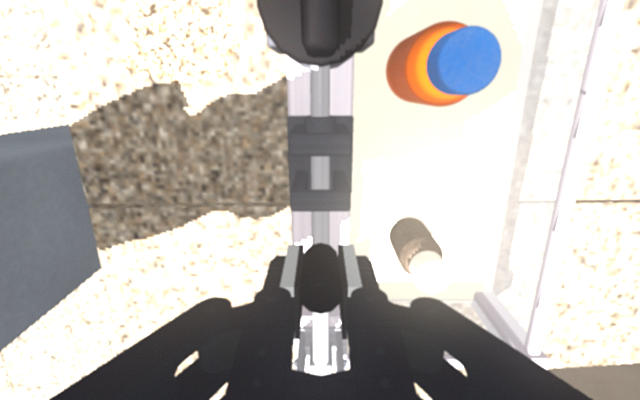

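Emit:
{"fn": "move_arm", "kwargs": {
  "steps": [
    {"fingers":0,"translation":[0,3,0],"turn":0},
    {"fingers":0,"translation":[0,3,0],"turn":0},
    {"fingers":0,"translation":[0,3,0],"turn":0},
    {"fingers":0,"translation":[0,2,0],"turn":0},
    {"fingers":0,"translation":[0,2,0],"turn":0},
    {"fingers":0,"translation":[0,0,0],"turn":0}
  ]
}}

```text
t: 14.0
eef_pos: [0.5227, 0.143, 0.1403]
tool_rot: [-0.0, 1.0, -0.005, 0.0]
contact_force: [-0.7, 0.7, -8.8]
gripper_width: 0.183
```

```bash
python3 - <<'E'
from h import *
o=get_obs();print(o['t'],o['eef_pos'],o['contact_force'],o['torque'],o['gripper_width']*85.4)
im=read_camera("wrist"); a=np.clip(im.astype(float)*2,0,255).astype('uint8'); cv2.imwrite("pics/w11.png",a)
im=read_camera("scene"); cv2.imwrite("pics/s11.png",cv2.resize(im[130:280,250:450],(800,600),interpolation=cv2.INTER_CUBIC))
E
```

```text
14.0 [0.52266994 0.14298242 0.1403479 ] [-0.67462364  0.74691045 -8.80354053] [-0.32267455  0.08267926 -0.03609365] 15.608479436493125
```

View pics/w11.png

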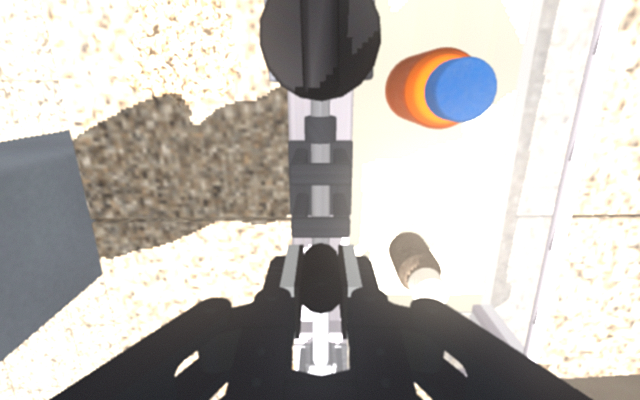

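View pics/s11.png

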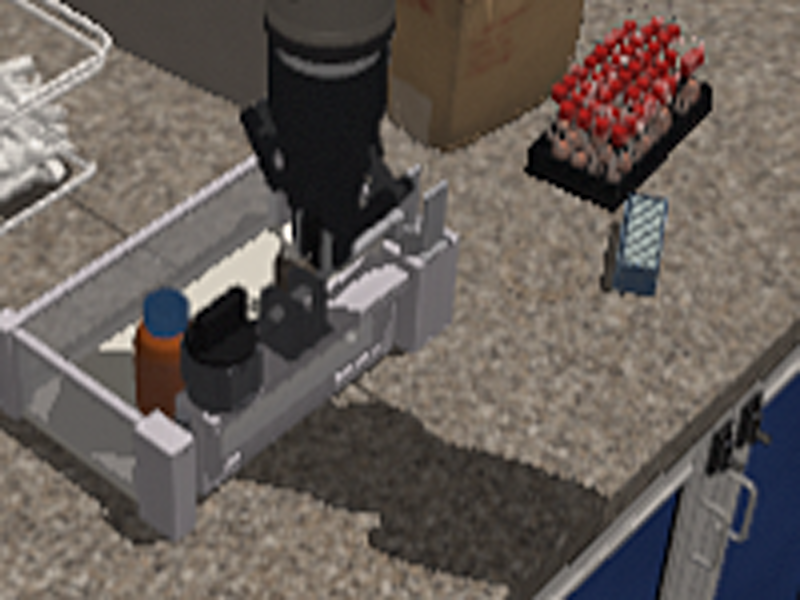

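Emit:
{"fn": "move_arm", "kwargs": {
  "steps": [
    {"fingers":0,"translation":[0,0,0],"turn":0},
    {"fingers":0,"translation":[-4,0,0],"turn":-0.03},
    {"fingers":0,"translation":[-5,0.3,0],"turn":-0.04},
    {"fingers":0,"translation":[-5,0.5,0],"turn":-0.04},
    {"fingers":0,"translation":[0,0,0],"turn":0}
  ],
  "newtons": 35
}}

```text
t: 14.72
eef_pos: [0.5086, 0.1435, 0.1405]
tool_rot: [-0.0, 0.998, -0.061, 0.0]
contact_force: [1.6, 0.6, -9.4]
gripper_width: 0.184
```

```bash
python3 - <<'E'
from h import *
o=get_obs();print(o['t'],o['eef_pos'],o['contact_force'],o['torque'],o['gripper_width']*85.4)
im=read_camera("wrist"); a=np.clip(im.astype(float)*2,0,255).astype('uint8'); cv2.imwrite("pics/w12.png",a)
E
```

```text
14.725 [0.50860018 0.14345364 0.14049257] [ 1.55739644  0.61284599 -9.4203894 ] [-0.24430427 -0.40433967  0.04507639] 15.721406907874023
```

View pics/w12.png

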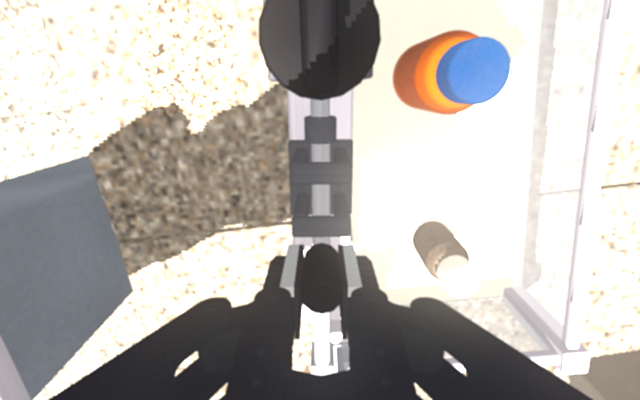

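Emit:
{"fn": "move_arm", "kwargs": {
  "steps": [
    {"fingers":0,"translation":[-5,0.7,0],"turn":-0.04},
    {"fingers":0,"translation":[-7,1.3,0],"turn":-0.055},
    {"fingers":0,"translation":[-7,1.6,0],"turn":-0.055},
    {"fingers":0,"translation":[-7,2.1,0],"turn":-0.055},
    {"fingers":0,"translation":[-6.5,2.4,0],"turn":-0.055},
    {"fingers":0,"translation":[-5,2.1,0],"turn":-0.04},
    {"fingers":0,"translation":[-3,1.3,0],"turn":-0.026},
    {"fingers":0,"translation":[0,0,0],"turn":0},
    {"fingers":0,"translation":[0,0,0],"turn":0}
  ]
}}

```text
t: 15.9
eef_pos: [0.4686, 0.1546, 0.1405]
tool_rot: [-0.0, 0.975, -0.222, 0.0]
contact_force: [3.4, -2.5, -6.8]
gripper_width: 0.186
```

```bash
python3 - <<'E'
from h import *
o=get_obs();print(o['t'],o['eef_pos'],o['tool_rot'],o['contact_force'],o['torque'],o['gripper_width']*85.4)
K=cam("wrist");im=read_camera("wrist"); a=np.clip(im.astype(float)*2,0,255).astype('uint8'); cv2.imwrite("pics/w13.png",a)
for n,z in [("knob_grip",.158),("bolt_handle",.148),("gate_hinge",.088)]:
    for d in place_of("wrist",n)[:1]: print(n,d['xy'],round(float(d['conf']),2),atz("wrist",d['xy'],z,K).round(4))
im=read_camera("top"); cv2.imwrite("pics/t13.png",cv2.resize(im[140:290,240:440],(800,600),interpolation=cv2.INTER_CUBIC))
im=read_camera("scene"); cv2.imwrite("pics/s13.png",cv2.resize(im[130:340,200:480],(800,600),interpolation=cv2.INTER_CUBIC))
E
```

```text
15.9 [0.46855608 0.15457999 0.14045171] [-3.96953141e-06  9.75135429e-01 -2.21609629e-01  2.58989818e-04] [ 3.44829729 -2.54076482 -6.84626862] [-0.68058135 -0.60349082  0.03923056] 15.891587944519548
knob_grip [315.3, 27.3] 0.6 [0.5088 0.2409 0.158 ]
bolt_handle [321.3, 282.7] 0.73 [0.4667 0.1483 0.148 ]
```

View pics/w13.png

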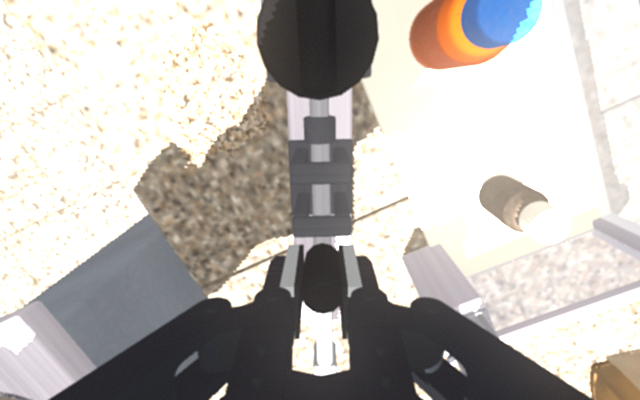

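View pics/t13.png

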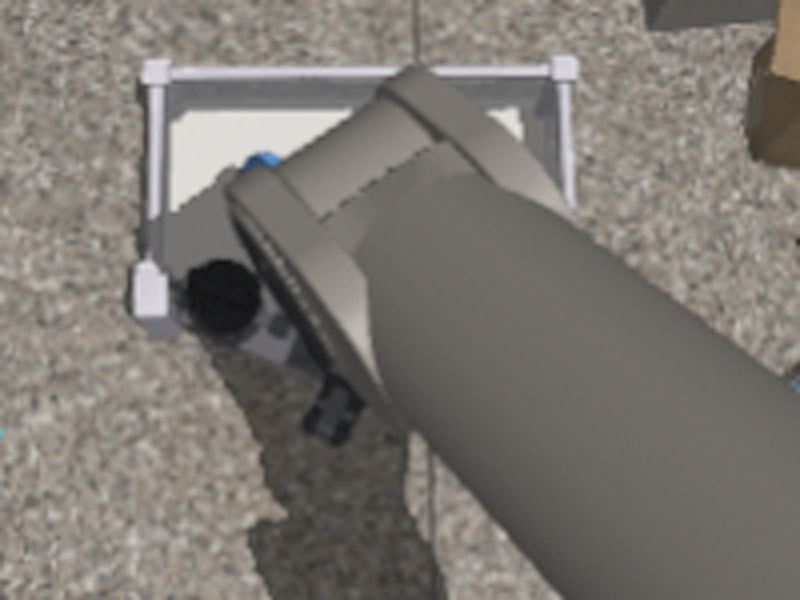

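View pics/s13.png

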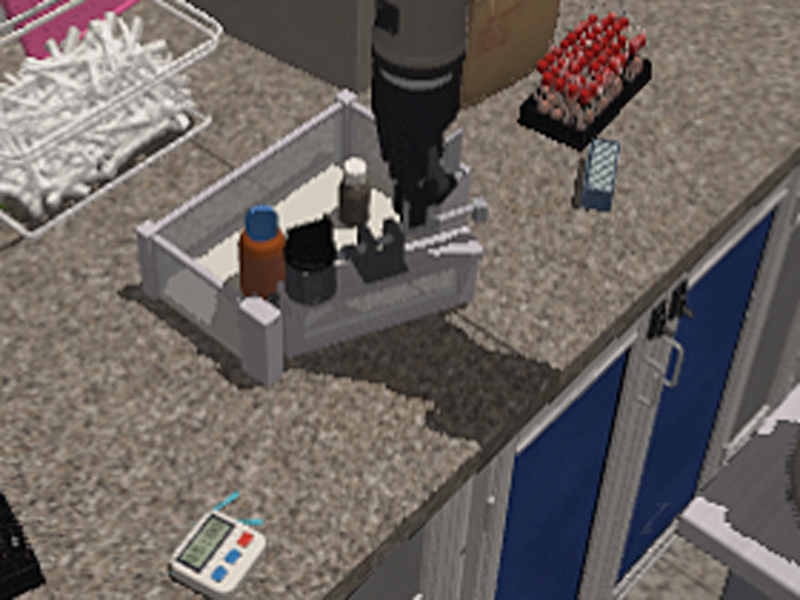

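Emit:
{"fn": "move_arm", "kwargs": {
  "steps": [
    {"fingers":0,"translation":[0,0,0],"turn":0},
    {"fingers":0,"translation":[0,0,0],"turn":0},
    {"fingers":0,"translation":[0,0,0],"turn":0},
    {"fingers":0,"translation":[0,0,0],"turn":0}
  ]
}}

```text
t: 16.7
eef_pos: [0.4682, 0.1548, 0.1403]
tool_rot: [0.0, 0.975, -0.222, 0.0]
contact_force: [2.7, -2.3, -6.3]
gripper_width: 0.187
```

```bash
python3 - <<'E'
from h import *
o=get_obs();print(o['t'],o['eef_pos'],o['contact_force'],o['gripper_width']*85.4)
im=read_camera("wrist"); a=np.clip(im.astype(float)*2,0,255).astype('uint8')
b=cv2.imread("pics/w13.png"); print(np.abs(a.astype(int)-b).mean())
print(hand_in())
E
```

```text
16.7 [0.46815503 0.15482657 0.14032834] [ 2.71964969 -2.31977627 -6.30504401] 15.991807867405056
2.0825807291666667
the job is handed in; nothing more can be done
None
```

The job is handed in at about 17 s of the 51 s allowed, with the gate ajar at about 25° and the gripper still holding the bolt's handle. No verdict was reported.

- **Knob:** I turned it clockwise to its stop. The torque rose there, and the top picture showed the bar lying along the gate.
- **Bolt:** I lifted the handle about 10 mm and drew it back 31 mm. The sideways force stayed near 1 N, so the nose did not catch on the lip.
- **Gate:** I swung it out along its hinge arc. The tool angle gives 25.0° and the handle's position relative to the hinge gives 24.6°. The arm, grip (16 mm on the handle) and forces were steady over the final half-second hold, and the wrist picture barely changed.
- **Surroundings:** The last pictures show both bottles, the timer and the slide box apparently where they stood. I compared these by eye only.

Two checks did not agree fully:

- **Lift angle:** Early scene pictures suggested only 0.10–0.12 rad. The handle's tilt in the wrist view suggested about 0.16 rad, which matches the measured lift, and the bolt then slid freely.
- **Vertical force:** The tool read about 6 to 9 N downward once the bolt was lifted, more than its 1.5 N weight explains. I put this down to friction between the pads and the handle, or to the bolt being near its upper stop, and did not confirm which.

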